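# Hook a dropped spacer ring out from behind the winch guard

## Robot

A 6-joint arm with a two-finger parallel gripper is mounted at the origin on the work surface. World frame = base frame: x ahead of the robot, y to its left, z up, the work surface at z = 0. Lengths are in m, angles in rad, forces in N, time in s.
With the tool pointing down it reaches from about 0.35 to 1 m from the base axis. Payload 7.1 kg.
Tool frame: the origin (TCP) lies midway between the tips of the shut fingers; the grasp point (between the pads) lies 19 mm behind it; z points along the fingers, y is the direction in which the jaws open and shut (so a half turn about z gives the same grasp; the last joint's range is limited). The gripper opens to 85 mm and grips with 20 to 120 N. Pads are 22 mm wide; open, the fingers measure 114 mm over their backs; the gripper's body (76 mm by 85 mm) begins 54 mm behind the grasp point. The pads swing forward as they close: fully open they stand 13 mm farther back than shut.
Start: joints at [1.264, 0.423, 1.63, -0, 1.089, -0.019], TCP at [0.177, 0.599, 0.231] pointing down, gripper open.
Joint ranges: [-3, 3], [-0.9, 2.11], [0.09, 2.58], [-1.31, 4.45], [0.11, 2.69], [-2.54, 2.54]. Speed limits (rad/s): [2.39, 2.39, 3.01, 3.14, 3.14, 3.14].

## Interface

Orientations are given as a 3x3 rotation matrix whose columns are the frame's x, y, z axes.
In Python, from plant import robot, viewer, workorder gives the robot as it stands.
- The arm moves only by the tool send_rows, never from a script. Its argument "motion" is a list that holds one entry, the list of rows, each a list of 5 numbers: the opening in per cent of the stroke, from 0 (shut) to 100 (fully open), then the shift along the tool's x, y, z in m, then the turn about the tool's z in degrees. In form: [[[claw, dx, dy, dz, yaw], ...]]. A call has 1 to 20 rows; each row is the pose to reach, as a shift and turn from the pose measured when the call began, along the tool's axes at that moment; what a row does not reach only later rows make up. A row lasts 1/10 s, in which the tool goes at most 50 mm and 8.59 degrees, less where a joint would pass 70% of its speed; a pose out of reach is approached as far as the arm can. A call with a gripper value outside its range is refused whole. The fingers move at their own pace and stop on an object; "newtons" is the grip in N (left out, the last holds). Time passes only in rows, so rows that repeat a pose let the fingers close. It gives the time, the measured TCP pose, the force and the opening at its end, in the units of the state.
- robot.observe(): the state, without advancing time (a new reading comes with each control period).
- viewer.get_image(name): name is "scene" or "top"; returns a dict with "color" (420x560x3 uint8, red, green, blue), "depth" (420x560 float32, m along the optical axis (not along the pixel's ray), 0 where there is no reading), "K" (3x3 intrinsics, pixels), "origin" and "orientation" of the camera in the world. Camera axes: x right, y down, z forward; pixel columns grow to the right and rows downward; lengths in m; the calibration is good to about 2 mm. A picture is of the moment at which its call begins.
- workorder.job_done(): hands the job in, once; it reports no verdict.
The state is a dict: "time_s": time; "q": joint angles; "joint_vel": joint speeds; "joint_efforts": joint torques, N m; "position": TCP position; "tcp_rot": TCP orientation; "contact_force": force on the tool from outside, world axes, zero at the start; "moment": the same for the moment, N m; "grip_width": finger opening in m.
Only numpy, scipy, OpenCV 4.12 (cv2) and the standard library are available. Lean on these libraries where they do the work, as an engineer would, in place of code of your own. Each camera call takes 0.05 s, during which the arm holds its last target.

## Task

A spacer ring has dropped behind the winch's fixed wire guard: take the hooked rod from the black mat, reach in under the guard, set the hook down inside the ring and draw it out until it sits home against both arms of the V-shaped stop in front, holding it there for a moment with a light steady pull of about 5 N. Be gentle: never haul or lean hard with the rod, and keep your hand off the ring and the winch. Then lay the rod flat on the mat again with the ring left in the stop, and leave the jars, cork and scraper where they are.

Things in the scene. Friction and masses are not known exactly. Their poses are not given: they have to be found in the camera images.
- winch: plywood board, fixed, 375 x 190 x 20 mm, with a small grey winch drum at its far end (from x = 155 mm) under a fixed dark steel wire guard. Origin: on the board's underside, centre line, directly below the guard's front plane; x points in under the guard, y across, z up. Board from x = -115 to 260 mm. Guard over x = 0 to 248 mm, y = -89 to 89 mm, top 108 mm above the table. Nothing of it gives
- mouth (a point): middle of the guard's front opening, at half its height (30 mm above the board), axes as the winch's. The opening is 60 mm high, from the board to a steel lintel, and 160 mm wide between the corner posts
- seat (a point): point on the board's top, centre line, 55 mm in front of the guard (x = -55 mm of the winch): where the ring's centre lies when the ring touches both arms of the V stop; axes as the winch's. The stop: two fixed steel arms, 10 mm high, 54 mm long, meeting at 90 degrees, 45 mm further from the guard than this point; the V opens towards the guard, mouth about 76 mm wide
- ring: plain steel spacer ring, outside diameter 64 mm, hole 40 mm, 10 mm thick, about 0.15 kg, lying flat on the board under the guard; origin at the centre of its underside, z up
- rod: hooked rod lying on the mat, 0.25 kg. Wooden handle 120 mm long (x), 24 wide, 30 tall, underside flat. Origin: centre of the handle's underside; centre of mass about 25 mm ahead of it; z up. A metal shank runs on along +x, its axis 22 mm above the underside, and ends in a hook: a leg 8 mm thick bent straight down, its round tip 1 mm higher than the handle's underside
- sleeve (a point): front end of the rod's fixed sleeve (12 mm thick), on the shank's axis, 155 mm from the rod's origin, axes as the rod's. The 8 mm shank telescopes out of it: the hook leg's axis stands 275 to 295 mm from the rod's origin along x. How far it is drawn out is not measured and differs each time; it is stiff, no slip below 60 N
- mat: hard black silicone mat fixed on the table, 420 x 200 x 4 mm; x along its length, origin at the centre of its underside
- jar_a: small glass jar with twist cap, 50 mm across, 60 mm tall; bystander, to be left alone; origin at the centre of its underside
- jar_b: small glass jar with twist cap, 50 mm across, 60 mm tall; bystander, to be left alone; origin at the centre of its underside
- cork: bottle cork standing on end, 24 mm across, 35 mm tall; bystander, to be left alone; origin at the centre of its underside
- scraper: flat green plastic scraper, about 138 x 60 x 12 mm; bystander, to be left alone; origin at the centre of its underside
Not all that is in view belongs to the job. Several things have the shape of the ring; the one meant has the colours described above.

How it is judged:
By the outcome, as a careful person would: the job done as asked, in the order asked, and still so for the second after the job is handed in, with the robot touching nothing.
It also fails if it takes over 58 s, if anything falls off the work surface, if the arm or the gripper's body presses on something with over 40 N, if the wrist force passes 120 N, or if a joint passes its speed limit or range.

## Working session

There is one attempt and no reset: what is moved stays moved. The work goes in short steps, Python scripts to look and compute and a tool call to move; the robot and the scene stay as the last step left them, time stands still between calls to the robot, and variables do not carry over. Pictures are saved under pics/ and viewed, and the job is handed in when it is done.

Besides the shell and the picture viewer there is one more tool, called after "Request:" in YAML: its name, and indented under it one key for each argument. send_rows: Moves the arm, as the interface text tells. Its arguments: {"type":"object","properties":{"motion":{"type":"array"},"newtons":{"type":"number"}},"required":["motion"]}

```bash
ls; mkdir -p pics; cat > h.py <<'E'
import numpy as np, cv2
from plant import robot, viewer, workorder
def grab(n,tag):
    im=viewer.get_image(n); np.savez(f'pics/{tag}.npz',**im); cv2.imwrite(f'pics/{tag}.png',im['color'][:,:,::-1]); return im
def load(tag): return dict(np.load(f'pics/{tag}.npz'))
def ray(im,u,v):
    d=np.linalg.inv(im['K'])@np.array([u,v,1.]); return im['origin'],im['orientation']@d
def onz(im,u,v,z):
    o,d=ray(im,u,v); return o+d*(z-o[2])/d[2]
def dep(im,u,v):
    o,d=ray(im,u,v); return o+d*im['depth'][int(round(v)),int(round(u))]
def proj(im,p):
    c=im['orientation'].T@(np.array(p)-im['origin']); c=im['K']@c; return c[:2]/c[2]
def crop(im,u0,v0,u1,v1,s,tag):
    c=im['color'][v0:v1,u0:u1,::-1]; c=cv2.resize(c,None,fx=s,fy=s,interpolation=cv2.INTER_CUBIC); cv2.imwrite(f'pics/{tag}.png',c)
E
python3 - <<'E'
from h import *
for n in('scene','top'):
    im=grab(n,n+'0'); print(im['K'],im['origin'],im['orientation'])
s=robot.observe();print(s)
E
```

```text
pics
[[455.84088577   0.         271.68169687]
 [  0.         455.84088577 208.25932356]
 [  0.           0.           1.        ]] [ 0.87227401 -0.36575873  0.89689092] [[ 0.79331542  0.53287607 -0.29443799]
 [ 0.60880846 -0.69301461  0.38611268]
 [ 0.00170038 -0.48556548 -0.87419864]]
[[405.73694854   0.         282.74480263]
 [  0.         405.73694854 214.08838961]
 [  0.           0.           1.        ]] [0.37523559 0.02064336 0.93658002] [[-0.10028652 -0.97359098  0.20509319]
 [-0.99495436  0.09753098 -0.02352698]
 [ 0.00290272 -0.20641781 -0.97845964]]
{'time_s': 0.1, 'q': array([ 1.26393249e+00,  4.23775597e-01,  1.63060153e+00, -6.49745119e-05,
        1.08857920e+00, -1.89569354e-02]), 'joint_vel': array([-0.00182369, -0.00173221, -0.00145338,  0.0019332 ,  0.00157575,
        0.00294936]), 'joint_efforts': array([ 3.78562681e-04, -5.58426368e+01, -2.82444531e+01,  4.66336644e-05,
        3.00898755e-03,  6.24167598e-07]), 'position': array([0.17728659, 0.59882526, 0.23062117]), 'tcp_rot': array([[-9.58848874e-01,  2.83916729e-01, -3.57050195e-04],
       [ 2.83916952e-01,  9.58847970e-01, -1.31736217e-03],
       [-3.16643032e-05, -1.36452384e-03, -9.99999069e-01]]), 'contact_force': array([ 0.035975  , -0.59510323, -0.2489866 ]), 'moment': array([-0.04884751, -0.01901155, -0.00913937]), 'grip_width': 0.08534264948899284}
```

View pics/scene0.png

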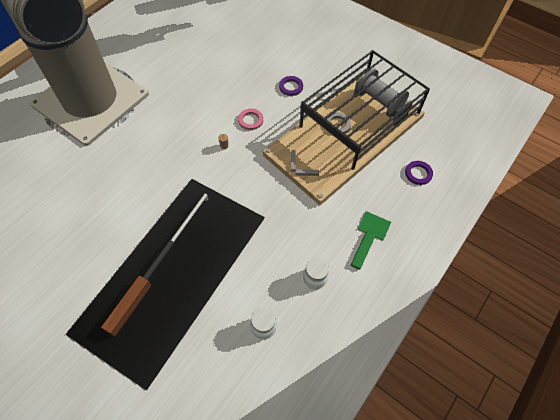

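View pics/top0.png

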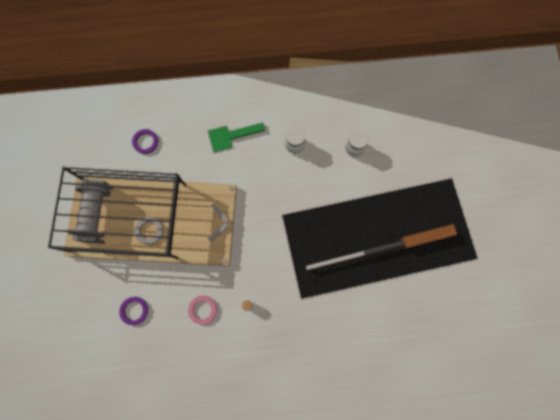

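Ring candidates are purple (scene 291,86), pink (250,119), purple (419,173) and steel grey under the guard (341,122; top 149,232). The last one fits the description, so I'll check it close up.

```bash
python3 - <<'E'
from h import *
a=load('scene0');b=load('top0')
crop(a,255,40,440,210,4,'c1');crop(b,40,150,250,280,3.8,'c2');crop(a,60,170,270,395,2.6,'c3');crop(b,280,170,480,300,4,'c4')
E
```

```text
(no output)
```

View pics/c1.png

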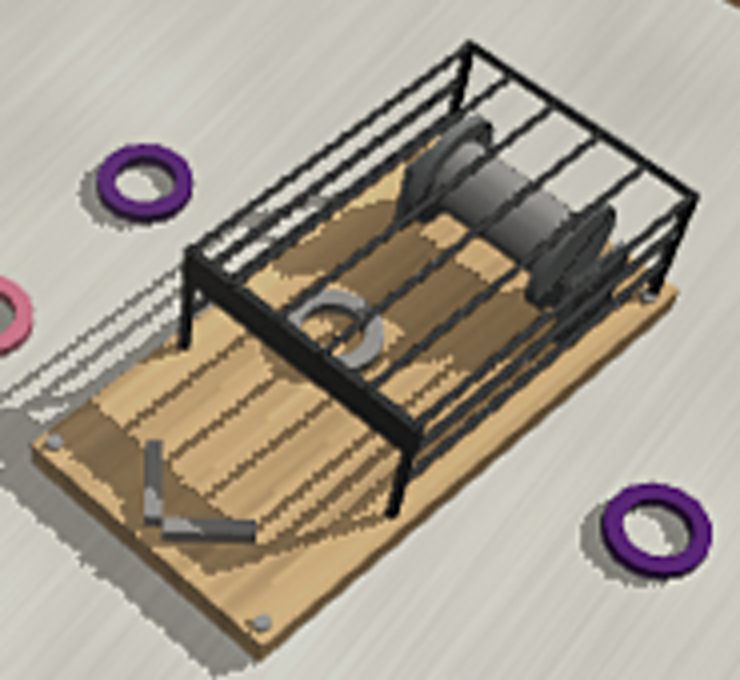

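View pics/c2.png

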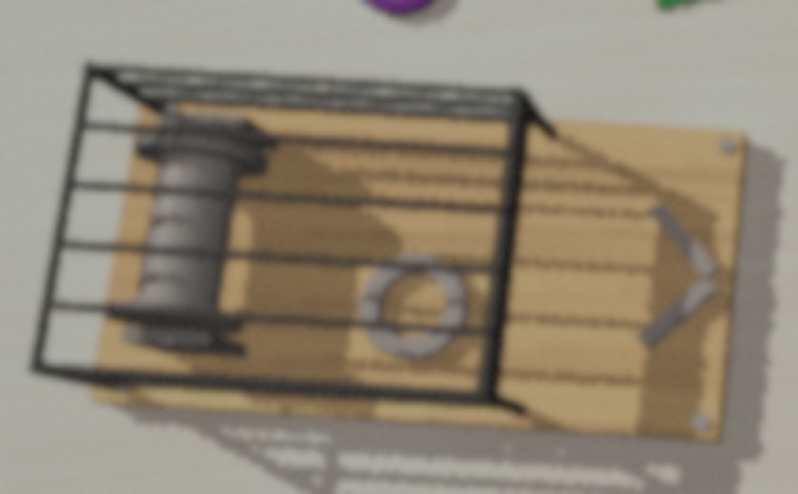

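View pics/c3.png

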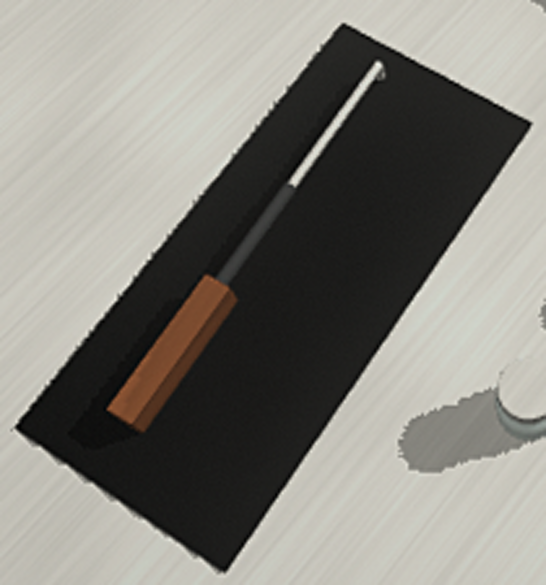

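View pics/c4.png

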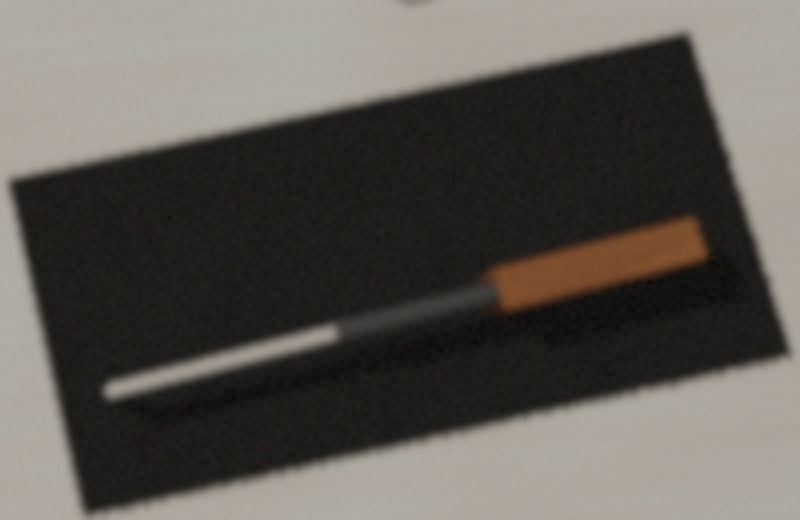

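The close crop confirms it: plain grey steel ring under the guard (scene ~341,122; top ~149,231). Next I'll fit the poses from the corners I read off both views.

```bash
cat > fit.py <<'E'
from h import *
from scipy.optimize import least_squares
a=load('scene0');b=load('top0')
c1=lambda x,y:(255+x/4,40+y/4); c2=lambda x,y:(40+x/3.8,150+y/3.8)
c3=lambda x,y:(60+x/2.6,170+y/2.6); c4=lambda x,y:(280+x/4,170+y/4)
def T(p,m):
    c,s=np.cos(p[2]),np.sin(p[2]); m=np.array(m)/1000; return np.array([p[0]+c*m[0]-s*m[1],p[1]+s*m[0]+c*m[1],m[2]])
def fit(obs,p0,ext=False):
    def r(p):
        o=[]
        for im,uv,m in obs:
            m=list(m(p[3])) if callable(m) else m
            o+=list(proj(im,T(p,m))-np.array(uv)+0.5*0)
        return np.array(o)
    s=least_squares(r,p0,loss='soft_l1'); print(np.round(s.fun.reshape(-1,2),1).tolist()); return s.x
W=[(a,c1(35,443),(-115,95,20)),(a,c1(262,647),(-115,-95,20)),(a,c1(188,250),(0,89,108)),(a,c1(420,438),(0,-89,108)),(a,c1(468,42),(248,89,108)),(a,c1(697,197),(248,-89,108)),
(b,c2(747,132),(-115,-95,20)),(b,c2(722,438),(-115,95,20)),(b,c2(522,92),(0,-89,108)),(b,c2(490,400),(0,89,108)),(b,c2(90,65),(248,-89,108)),(b,c2(35,368),(248,89,108))]
w=fit(W,[0.35,0.4,1.5]); print('winch',w)
for im,uv in ((b,c2(413,306)),(a,c1(338,330))):
    P=onz(im,*uv,0.03); d=P[:2]-w[:2]; c,s=np.cos(w[2]),np.sin(w[2]); print('ring',P,'winch frame',c*d[0]+s*d[1],-s*d[0]+c*d[1])
R=[(b,c4(487,272),(60,-12,34)),(b,c4(695,215),(-60,-12,34)),(b,c4(708,260),(-60,12,34)),(b,c4(500,310),(60,12,34)),
(b,c4(337,335),(155,0,26)),(b,c4(103,392),lambda e:(e+4,0,26)),
(a,c3(207,277),(60,12,34)),(a,c3(237,297),(60,-12,34)),(a,c3(107,409),(-60,12,34)),(a,c3(143,432),(-60,-12,34)),(a,c3(291,185),(155,0,26)),(a,c3(378,63),lambda e:(e+4,0,26))]
r=fit(R,[0.33,-0.35,1.6,285]); print('rod',r)
M=[(b,c4(10,180)),(b,c4(688,35)),(b,c4(790,355)),(b,c4(87,513)),(a,c3(343,23)),(a,c3(532,124)),(a,c3(222,573)),(a,c3(15,430))]
for im,uv in M: print('mat',onz(im,*uv,0.004).round(4))
for n,u,v,z in(('jarA',296,140,.06),('jarB',357,144,.06),('cork',247,305,.035)): print(n,onz(b,u,v,z).round(3))
print('scr',dep(b,221,140).round(3),dep(b,262,127).round(3), 'depth board',dep(b,*c2(600,350)).round(3),'mat',dep(b,330,220).round(3),'handle',dep(b,430,237).round(3))
E
python3 fit.py
```

```text
[[-2.3, 0.5], [-1.1, 0.4], [-2.3, -0.8], [-1.5, -1.5], [-0.7, -1.3], [0.5, -0.5], [0.3, -1.3], [-0.4, -0.7], [1.0, -2.9], [-0.6, -0.8], [-0.7, -2.8], [-1.3, 0.1]]
winch [0.57614343 0.22719916 1.40841104]
ring [0.55767956 0.30439757 0.03      ] winch frame 0.07319772680445666 0.030701831301807772
ring [0.56580952 0.3067002  0.03      ] winch frame 0.07678444614320624 0.023051097768292055
[[0.6, -1.9], [-1.1, -1.2], [-0.7, -2.3], [0.8, -1.2], [-1.3, -1.3], [0.5, -0.3], [-0.8, -1.7], [-2.5, -4.0], [-0.4, 0.3], [-4.1, -2.4], [-0.3, -0.0], [0.1, -0.7]]
rod [  0.48506367  -0.32496945   1.73084804 283.53051511]
mat [ 0.5686 -0.001   0.004 ]
mat [ 0.6164 -0.414   0.004 ]
mat [ 0.4217 -0.4368  0.004 ]
mat [ 0.3738 -0.0249  0.004 ]
mat [ 0.3771 -0.0223  0.004 ]
mat [5.737e-01 1.000e-04 4.000e-03]
mat [ 0.6205 -0.4154  0.004 ]
mat [ 0.4267 -0.4384  0.004 ]
jarA [ 0.729 -0.048  0.06 ]
jarB [ 0.705 -0.186  0.06 ]
cork [0.372 0.096 0.035]
scr [0.768 0.129 0.008] [0.79  0.027 0.011] depth board [0.522 0.197 0.018] mat [ 0.546 -0.111  0.003] handle [ 0.479 -0.324  0.037]
```

```bash
python3 - <<'E'
from h import *
a=load('scene0');b=load('top0')
crop(a,95,270,155,345,8,'d1');crop(a,160,185,220,260,8,'d2')
crop(b,395,215,465,260,10,'d3');crop(b,300,235,370,280,10,'d4')
crop(a,320,100,370,140,14,'d5');crop(b,120,205,180,255,11,'d6')
import cv2
i=lambda n:cv2.imread(f'pics/{n}.png')
cv2.imwrite('pics/e1.png',cv2.hconcat([cv2.resize(i('d1'),(480,600)),cv2.resize(i('d2'),(480,600))])[:, :])
E
```

```text
(no output)
```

View pics/d1.png

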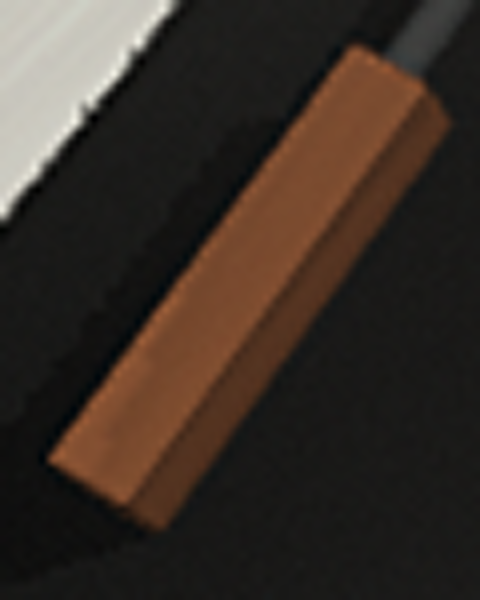

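View pics/d2.png

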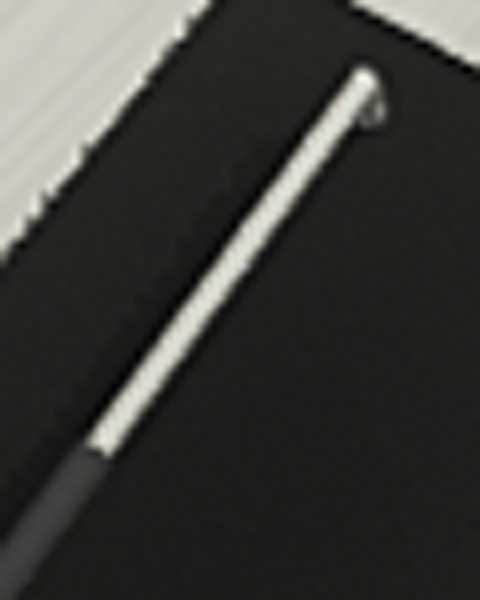

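View pics/d3.png

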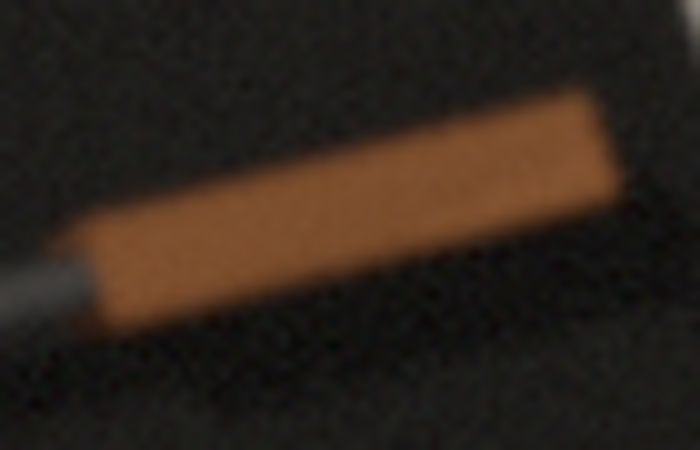

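View pics/d5.png

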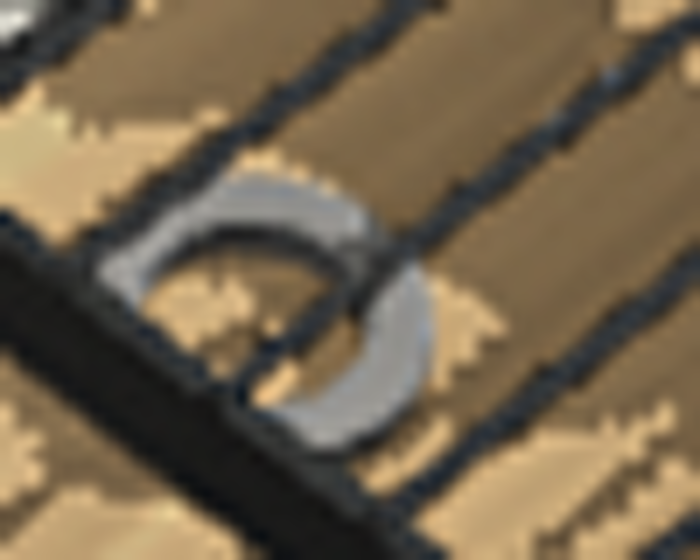

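View pics/d6.png

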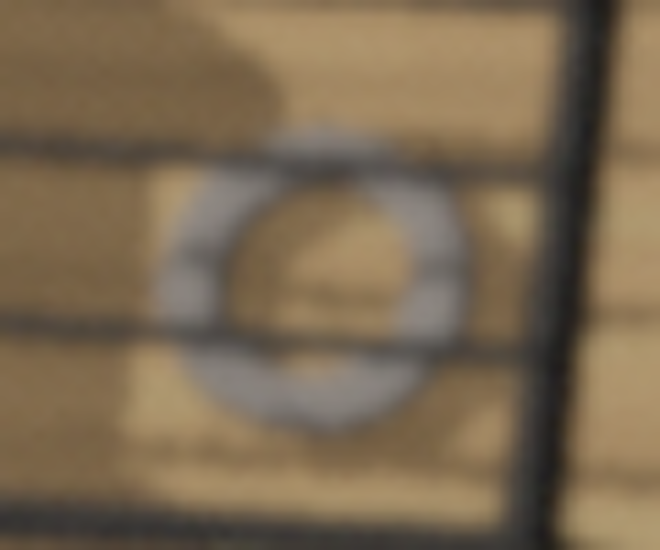

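```bash
cat > fit2.py <<'E'
from h import *
import fit as F
from fit import *
k=lambda u0,v0,s:(lambda x,y:(u0+(x+.5)/s-.5,v0+(y+.5)/s-.5))
d1,d2,d3,d4,d5,d6=k(95,270,8),k(160,185,8),k(395,215,10),k(300,235,10),k(320,100,14),k(120,205,11)
e1,e2,e4=k(255,40,4),k(40,150,3.8),k(280,170,4)
W2=[(im,(uv[0]-.4,uv[1]-.4),m) for im,uv,m in W]
print('---'); 
for nm,sel in(('both',W2),('scene',W2[:6]),('top',W2[6:])):
    w=fit(sel,[.576,.227,1.408]); print(nm,w)
R=[(b,d3(85,218),(60,-12,34)),(b,d3(590,88),(-60,-12,34)),(b,d3(622,190),(-60,12,34)),(b,d3(108,333),(60,12,34)),
(b,e4(337,335),(155,0,26)),(b,e4(104,391),lambda e:(e+4,0,26)),
(a,d1(355,45),(60,12,34)),(a,d1(427,85),(60,-12,34)),(a,d1(50,458),(-60,12,34)),(a,d1(127,503),(-60,-12,34)),(a,d2(98,452),(155,0,26)),(a,d2(369,68),lambda e:(e+4,0,26))]
# flip sign check: rod +y is left of +x
for nm,sel in(('both',R),('scene',R[6:]),('top',R[:6])):
    r=fit(sel,[.485,-.325,1.73,285]); print(nm,r)
pts=np.array([onz(a,*d5(x,y),.03)[:2] for x,y in((95,275),(260,172),(340,190),(432,300),(432,360),(400,410),(325,448))])
s=least_squares(lambda p:np.hypot(*(pts-p).T)-.032,[.56,.305]); print('ring scene',s.x,s.fun*1000)
pt=np.array([onz(b,*d6(x,y),.03)[:2] for x,y in((162,280),(468,275),(315,127),(315,432),(205,180),(205,385),(425,175),(420,385))])
s2=least_squares(lambda p:np.hypot(*(pt-p).T)-.032,[.56,.305]); print('ring top',s2.x,s2.fun*1000)
E
python3 fit2.py | sed -n '/---/,$p'
```

```text
---
[[-1.8, 0.7], [-0.5, 0.6], [-1.7, -0.6], [-0.9, -1.4], [-0.3, -1.0], [1.0, -0.3], [0.4, -0.9], [-0.2, -0.3], [1.1, -2.5], [-0.5, -0.3], [-0.6, -2.3], [-1.2, 0.6]]
both [0.57610722 0.22787706 1.40883024]
[[-1.1, 1.0], [0.2, 0.8], [-1.0, -0.3], [-0.1, -1.1], [0.5, -0.8], [1.8, -0.0]]
scene [0.57790471 0.22831341 1.40820948]
[[0.5, -0.3], [0.2, 0.4], [1.2, -1.7], [-0.1, 0.5], [-0.6, -1.2], [-1.0, 1.8]]
top [0.5742828  0.22742216 1.41186125]
[[-0.5, 0.2], [-0.6, 0.0], [-0.2, -0.0], [0.5, -1.0], [-0.9, -0.7], [0.1, 0.3], [-0.5, -0.7], [0.3, -0.2], [-0.8, 0.2], [-0.3, 0.8], [-0.4, -0.1], [0.1, 0.1]]
both [  0.48350889  -0.32507995   1.72441576 284.50921625]
[[-0.2, -0.8], [0.6, -0.3], [-0.4, 0.2], [0.1, 0.7], [-0.2, -0.2], [0.2, 0.1]]
scene [  0.48396469  -0.32461659   1.72572697 284.10581001]
[[-0.2, 0.4], [-0.2, 0.3], [0.1, 0.2], [0.9, -0.9], [-0.6, -0.6], [0.1, 0.4]]
top [  0.48301576  -0.3258327    1.72313115 285.18390627]
ring scene [0.5616859  0.30618815] [-2.96870127 -0.36435789 -0.04675584 -1.41573127 -0.80388862 -0.55036277
 -0.75362581]
ring top [0.55928233 0.30548074] [-0.58153568 -0.58974433 -0.07629451 -0.17927166 -0.24401892 -1.54523296
 -1.61617805 -0.14606106]
```

```bash
python3 - <<'E'
from h import *
a=load('scene0');b=load('top0')
# board top depth points and mat, check extrinsics bias
for n,im,uv in(('tbl s',a,(200,60)),('tbl t',b,(250,350)),('handle s',a,(125,307)),('handle t',b,(430,237)),('jar s',a,(317,266)),('jar t',b,(296,138))): print(n,dep(im,*uv).round(4))
E
```

```text
tbl s [ 0.1282  0.282  -0.003 ]
tbl t [ 0.2742  0.1007 -0.001 ]
handle s [ 0.489  -0.3304  0.032 ]
handle t [ 0.4786 -0.3241  0.0373]
jar s [ 0.7399 -0.045   0.0607]
jar t [ 0.7324 -0.0484  0.0635]
```

```bash
cat >> h.py <<'E'
def delta(*targets):
    """targets: (x,y,z,heading_deg of tool x)"""
    s=robot.observe(); R=s['tcp_rot']; p=s['position']; h=np.degrees(np.arctan2(R[1,0],R[0,0]))
    print('t',round(s['time_s'],2),'p',p.round(4),'h',round(h,2),'F',s['contact_force'].round(2),'M',s['moment'].round(2),'w',round(s['grip_width'],4),'q',s['q'].round(2),'tilt',R[:2,2].round(4))
    for t in targets:
        d=R.T@(np.array(t[:3])-p); print(t,'->',d.round(4),'yaw',round(h-t[3],2))
E
python3 -c "
from h import *
delta((.45,.15,.23,98.8),(.480,-.303,.15,98.8),(.480,-.303,.05,98.8))"
```

```text
t 0.1 p [0.1773 0.5988 0.2306] h 163.51 F [ 0.04 -0.6  -0.25] M [-0.05 -0.02 -0.01] w 0.0853 q [ 1.26  0.42  1.63 -0.    1.09 -0.02] tilt [-0.0004 -0.0013]
(0.45, 0.15, 0.23, 98.8) -> [-0.3889 -0.3529  0.0011] yaw 64.71
(0.48, -0.303, 0.15, 98.8) -> [-0.5463 -0.7787  0.0817] yaw 64.71
(0.48, -0.303, 0.05, 98.8) -> [-0.5463 -0.7785  0.1817] yaw 64.71
```

Request:
send_rows:
  motion:
    - [[100,-0.2,-0.18,0,30],[100,-0.39,-0.353,0,64.7],[100,-0.39,-0.353,0,64.7],[100,-0.39,-0.353,0,64.7],[100,-0.39,-0.353,0,64.7],[100,-0.39,-0.353,0,64.7],[100,-0.39,-0.353,0,64.7],[100,-0.39,-0.353,0,64.7],[100,-0.39,-0.353,0,64.7],[100,-0.39,-0.353,0,64.7],[100,-0.39,-0.353,0,64.7],[100,-0.546,-0.778,0.08,64.7],[100,-0.546,-0.778,0.08,64.7],[100,-0.546,-0.778,0.08,64.7],[100,-0.546,-0.778,0.08,64.7],[100,-0.546,-0.778,0.08,64.7],[100,-0.546,-0.778,0.08,64.7],[100,-0.546,-0.778,0.08,64.7],[100,-0.546,-0.778,0.08,64.7],[100,-0.546,-0.778,0.08,64.7]]
  newtons: 60

```text
time_s: 2.1
position: [0.4788, -0.2947, 0.1528]
tcp_rot: [[-0.153, 0.988, -0.001], [0.988, 0.153, -0.001], [-0.001, -0.001, -1.0]]
contact_force: [0.8, 0.5, 0.3]
grip_width: 0.0855
```

```bash
python3 -c "
from h import *
delta((.480,-.303,.15,98.8),(.480,-.303,.05,98.8),(.480,-.303,.008,98.8))
im=grab('scene','s1')
"
```

```text
t 2.1 p [ 0.4788 -0.2947  0.1528] h 98.79 F [0.79 0.47 0.31] M [ 0.02  0.01 -0.05] w 0.0855 q [-0.57  0.44  1.83 -0.    0.88 -0.72] tilt [-0.0008 -0.001 ]
(0.48, -0.303, 0.15, 98.8) -> [-0.0084 -0.0001  0.0028] yaw -0.01
(0.48, -0.303, 0.05, 98.8) -> [-0.0083 -0.      0.1028] yaw -0.01
(0.48, -0.303, 0.008, 98.8) -> [-0.0082  0.      0.1448] yaw -0.01
```

View pics/s1.png

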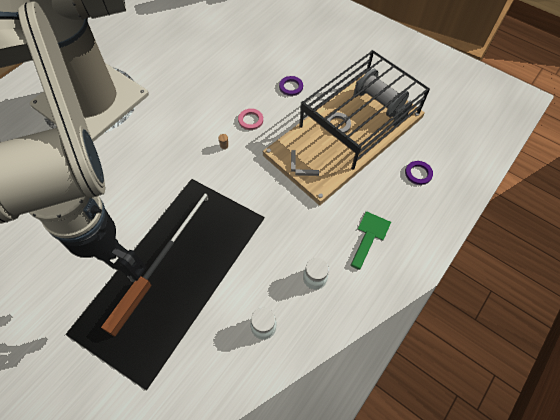

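Request:
send_rows:
  motion:
    - [[100,-0.0083,0,0.04,0],[100,-0.0083,0,0.08,0],[100,-0.0083,0,0.12,0],[100,-0.0083,0,0.135,0],[100,-0.0083,0,0.143,0],[100,-0.0083,0,0.145,0],[100,-0.0083,0,0.145,0],[100,-0.0083,0,0.145,0]]

```text
time_s: 2.95
position: [0.4822, -0.3107, 0.0087]
tcp_rot: [[-0.151, 0.989, 0.003], [0.988, 0.151, -0.006], [-0.007, 0.002, -1.0]]
contact_force: [0.2, -0.4, -0.8]
grip_width: 0.0855
```

```bash
python3 -c "
from h import *
delta((.480,-.303,.008,98.8))
im=grab('scene','s2'); crop(im,60,180,230,350,4,'s2c')
im=grab('top','t2'); crop(im,280,170,480,300,4,'t2c')
"
```

```text
t 2.95 p [ 0.4822 -0.3107  0.0087] h 98.69 F [ 0.25 -0.4  -0.76] M [-0.   -0.05 -0.  ] w 0.0855 q [-0.59  0.68  1.84 -0.01  0.61 -0.74] tilt [ 0.0033 -0.0064]
(0.48, -0.303, 0.008, 98.8) -> [ 0.0079 -0.001   0.0007] yaw -0.11
```

View pics/s2c.png

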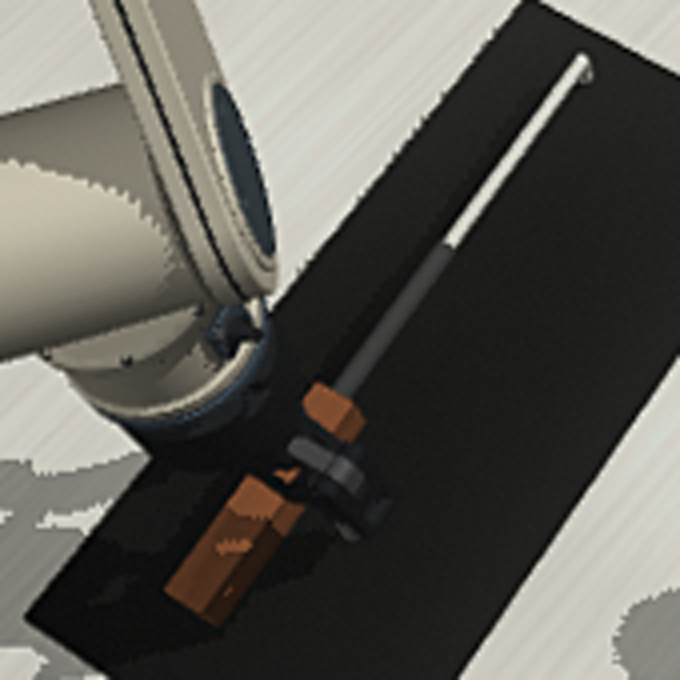

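View pics/t2c.png

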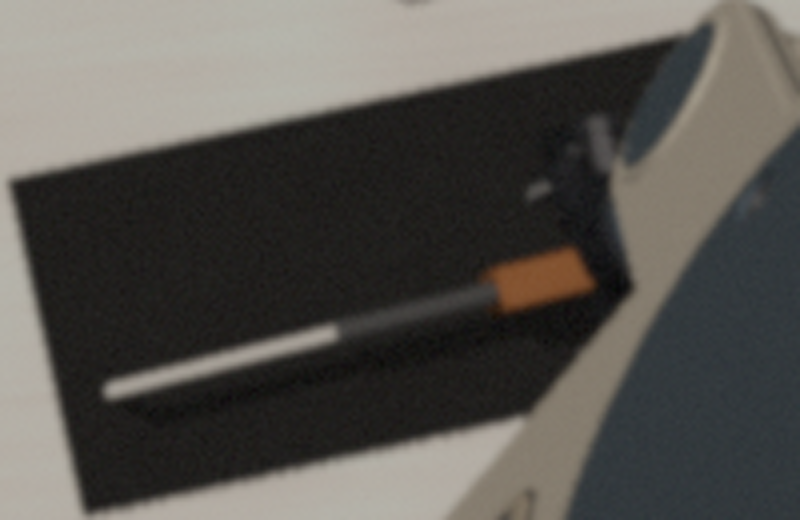

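Request:
send_rows:
  motion:
    - [[100,0.008,-0.001,0.001,0],[100,0.008,-0.001,0.001,0],[100,0.008,-0.001,0.001,0],[100,0.008,-0.001,0.001,0]]

```text
time_s: 3.45
position: [0.4799, -0.3028, 0.0076]
tcp_rot: [[-0.151, 0.989, 0.003], [0.988, 0.151, -0.006], [-0.007, 0.002, -1.0]]
contact_force: [-0.1, -0.8, -0.1]
grip_width: 0.0851
```

```bash
python3 -c "
from h import *
delta((.480,-.303,.008,98.8))
"
```

```text
t 3.45 p [ 0.4799 -0.3028  0.0076] h 98.69 F [-0.12 -0.79 -0.07] M [0.03 0.03 0.01] w 0.0851 q [-0.58  0.68  1.86 -0.01  0.6  -0.73] tilt [ 0.0031 -0.0062]
(0.48, -0.303, 0.008, 98.8) -> [-0.0002  0.0001 -0.0004] yaw -0.11
```

Request:
send_rows:
  motion:
    - [[0,0,0,0,0],[0,0,0,0,0],[0,0,0,0,0],[0,0,0,0,0],[0,0,0,0,0],[0,0,0,0,0],[0,0,0,0,0],[0,0,0,0,0]]
  newtons: 70

```text
time_s: 4.25
position: [0.4801, -0.303, 0.0078]
tcp_rot: [[-0.151, 0.989, 0.004], [0.988, 0.151, -0.007], [-0.007, 0.003, -1.0]]
contact_force: [1.3, 1.4, 3.8]
grip_width: 0.0227
```

```bash
python3 -c "
from h import *
delta((.480,-.303,.008,98.8))
"
```

```text
t 4.25 p [ 0.4801 -0.303   0.0078] h 98.69 F [1.29 1.42 3.78] M [-0.01  0.01  0.02] w 0.0227 q [-0.58  0.68  1.86 -0.01  0.6  -0.73] tilt [ 0.0037 -0.0066]
(0.48, -0.303, 0.008, 98.8) -> [-0.     -0.0001 -0.0002] yaw -0.11
```

Request:
send_rows:
  motion:
    - [[0,0,0,-0.01,0],[0,0,0,-0.03,0],[0,0,0,-0.06,0],[0,0,0,-0.08,0],[0,0,0,-0.08,0],[0,0,0,-0.08,0],[0,0,0,-0.08,0]]

```text
time_s: 4.95
position: [0.4789, -0.3018, 0.0866]
tcp_rot: [[-0.151, 0.989, 0.002], [0.989, 0.151, -0.005], [-0.005, 0.001, -1.0]]
contact_force: [0.1, 0.2, -2.1]
grip_width: 0.023
```

```bash
python3 -c "
from h import *
delta((.480,-.303,.088,98.8))
im=grab('scene','s3'); crop(im,60,130,230,350,3.5,'s3c')
im=grab('top','t3'); crop(im,280,150,480,300,4,'t3c')
"
```

```text
t 4.95 p [ 0.4789 -0.3018  0.0866] h 98.69 F [ 0.07  0.2  -2.13] M [-0.03 -0.01 -0.01] w 0.023 q [-0.58  0.54  1.85 -0.01  0.75 -0.73] tilt [ 0.0017 -0.0053]
(0.48, -0.303, 0.088, 98.8) -> [-0.0013  0.0009 -0.0014] yaw -0.11
```

View pics/s3c.png

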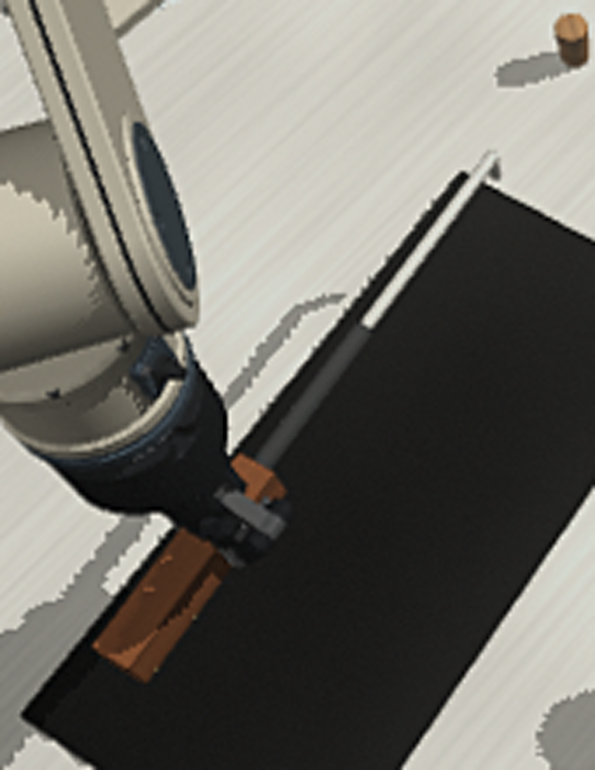

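View pics/t3c.png

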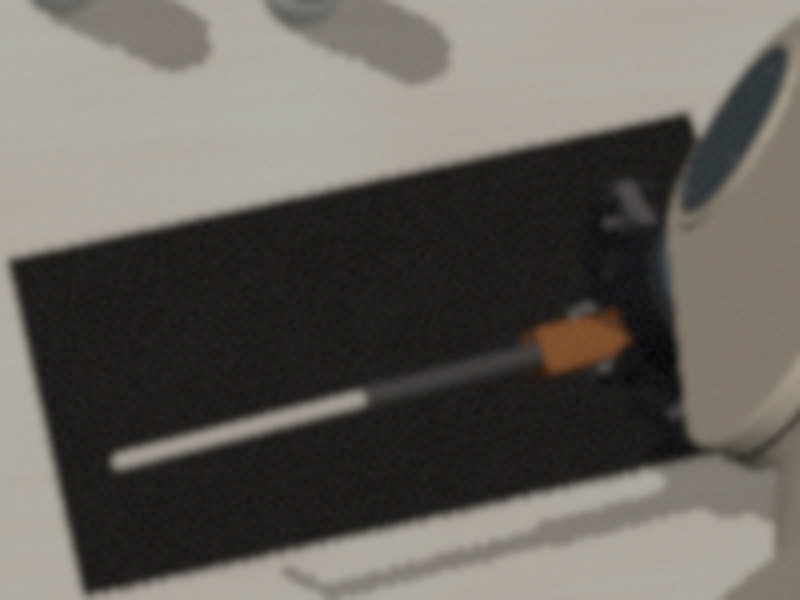

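```bash
cat >> h.py <<'E'
def tri(im1,uv1,im2,uv2):
    o1,d1=ray(im1,*uv1);o2,d2=ray(im2,*uv2)
    d1=d1/np.linalg.norm(d1);d2=d2/np.linalg.norm(d2)
    t=np.linalg.lstsq(np.stack([d1,-d2],1),o2-o1,rcond=None)[0]
    p,q=o1+t[0]*d1,o2+t[1]*d2
    return (p+q)/2,np.linalg.norm(p-q)
def hookpred(L=0.2622,axis=0.0182):
    s=robot.observe();R=s['tcp_rot'];return s['position']+R@np.array([L,0,-axis])
E
python3 - <<'E'
from h import *
a=load('s3');b=load('t3')
k=lambda u0,v0,s:(lambda x,y:(u0+(x+.5)/s-.5,v0+(y+.5)/s-.5))
S=k(60,130,3.5);T=k(280,150,4)
tip=tri(a,S(493,154),b,T(112,462)); sl=tri(a,S(369,325),b,T(367,399))
print(tip,sl,np.linalg.norm(tip[0]-sl[0]),np.degrees(np.arctan2(*(tip[0]-sl[0])[[1,0]])))
print(hookpred(.2662), hookpred(.155-.0223))
for p in (hookpred(.2662), hookpred(.155-.0223)): print(proj(a,p),proj(b,p))
print(S(493,154),T(112,462),S(369,325),T(367,399))
E
```

```text
(array([ 0.43825453, -0.0398129 ,  0.10376876]), np.float64(0.0013212574280877247)) (array([ 0.45900075, -0.17069889,  0.10689046]), np.float64(0.0056272004953344884)) 0.132556756436435 99.00679411472036
[ 0.43871616 -0.03865497  0.10319835] [ 0.45888423 -0.17062083  0.10391337]
[201.3893744  173.47219637] [307.29589653 265.15102157]
[163.90432041 223.37593569] [369.81828032 248.91106483]
(200.5, 173.64285714285714) (307.625, 265.125) (165.07142857142856, 222.5) (371.375, 249.375)
```

```bash
python3 -c "
from h import *
delta((.4997,-.0657,.087,80.7),(.4997,-.0657,.047,80.7))
"
```

```text
t 5.05 p [ 0.479  -0.3019  0.0864] h 98.69 F [ 0.34 -0.66 -1.85] M [-0.03  0.04 -0.01] w 0.0227 q [-0.58  0.54  1.85 -0.01  0.75 -0.73] tilt [ 0.0015 -0.0052]
(0.4997, -0.0657, 0.087, 80.7) -> [ 0.2303  0.0562 -0.0018] yaw 17.99
(0.4997, -0.0657, 0.047, 80.7) -> [0.2306 0.0562 0.0382] yaw 17.99
```

Request:
send_rows:
  motion:
    - [[0,0.02,0.005,-0.001,2],[0,0.06,0.015,-0.001,5],[0,0.1,0.025,-0.001,8],[0,0.14,0.035,-0.001,11],[0,0.18,0.045,-0.001,14],[0,0.21,0.051,-0.001,16.5],[0,0.225,0.055,-0.001,18],[0,0.2305,0.056,0.01,18],[0,0.2305,0.056,0.025,18],[0,0.2305,0.056,0.035,18],[0,0.2305,0.056,0.038,18],[0,0.2305,0.056,0.038,18],[0,0.2305,0.056,0.038,18],[0,0.2305,0.056,0.038,18]]

```text
time_s: 6.45
position: [0.4999, -0.0661, 0.0476]
tcp_rot: [[0.162, 0.987, 0.002], [0.987, -0.162, -0.005], [-0.005, 0.003, -1.0]]
contact_force: [-0.9, -0.5, -2.6]
grip_width: 0.0231
```

```bash
python3 -c "
from h import *
delta((.4997,-.0657,.047,80.7))
a=grab('scene','s4'); crop(a,200,40,440,270,3,'s4c')
b=grab('top','t4'); crop(b,40,150,300,290,3,'t4c')
h=hookpred();print(h,proj(a,h),proj(b,h))
"
```

```text
t 6.45 p [ 0.4999 -0.0661  0.0476] h 80.67 F [-0.87 -0.46 -2.6 ] M [0.03 0.02 0.05] w 0.0231 q [-0.15  0.55  1.99 -0.01  0.6   0.02] tilt [ 0.0023 -0.0053]
(0.4997, -0.0657, 0.047, 80.7) -> [ 0.0004 -0.0003  0.0006] yaw -0.03
[0.54232869 0.19287679 0.06463681] [305.39051083 138.66136397] [195.17782844 229.75164887]
```

View pics/s4c.png

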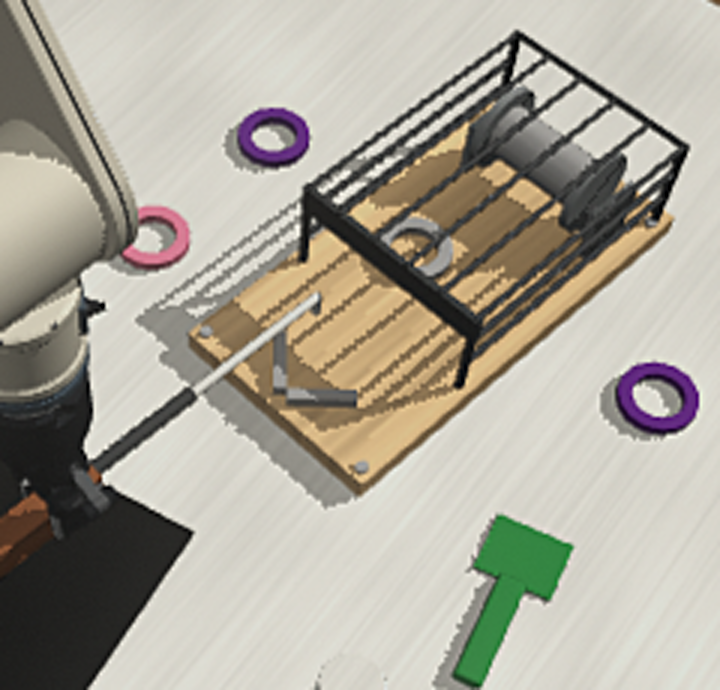

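View pics/t4c.png

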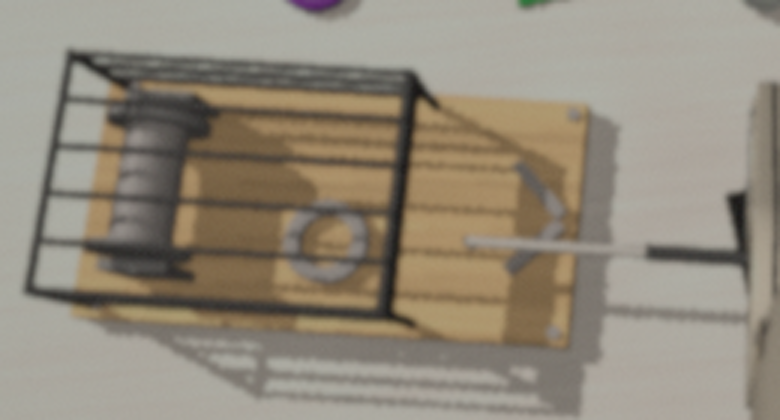

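Request:
send_rows:
  motion:
    - [[0,0.01,0,0,0],[0,0.03,0,0,0],[0,0.055,0,0,0],[0,0.08,0,0,0],[0,0.1,0,0,0],[0,0.112,0,0,0],[0,0.115,0,0,0],[0,0.115,0,0,0],[0,0.115,0,0,0],[0,0.115,0,0,0]]

```text
time_s: 7.55
position: [0.5183, 0.0468, 0.0471]
tcp_rot: [[0.163, 0.987, 0.002], [0.987, -0.163, -0.005], [-0.005, 0.003, -1.0]]
contact_force: [0.1, -0.1, -2.1]
grip_width: 0.0226
```

```bash
python3 -c "
from h import *
delta((.5182,.0472,.047,80.7))
a=grab('scene','s5'); crop(a,280,70,400,170,6,'s5c')
b=grab('top','t5'); crop(b,110,180,250,270,5.5,'t5c')
h=hookpred();print(h,proj(a,h),proj(b,h))
"
```

```text
t 7.55 p [0.5183 0.0468 0.0471] h 80.62 F [ 0.06 -0.1  -2.06] M [-0.05  0.04 -0.04] w 0.0226 q [ 0.07  0.57  1.96 -0.01  0.62  0.24] tilt [ 0.0022 -0.0054]
(0.5182, 0.0472, 0.047, 80.7) -> [ 0.0004 -0.0002  0.0001] yaw -0.08
[0.56110052 0.30567386 0.06403685] [339.49020734 112.47154054] [143.04793946 226.44223286]
```

View pics/s5c.png

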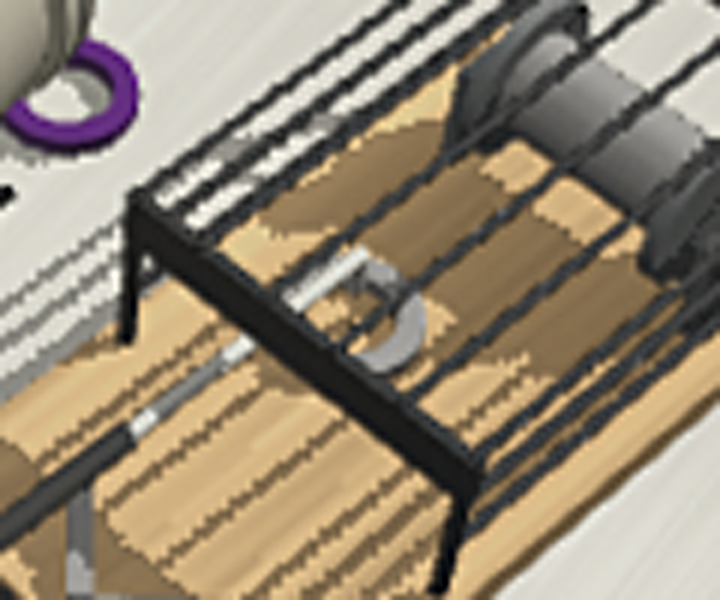

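View pics/t5c.png

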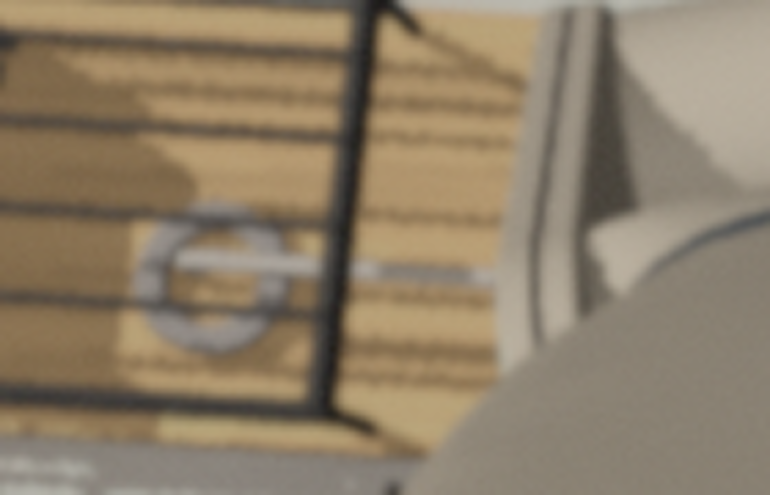

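Request:
send_rows:
  motion:
    - [[0,0,0,0.004,0],[0,0,0,0.008,0],[0,0,0,0.012,0],[0,0,0,0.015,0],[0,0,0,0.018,0],[0,0,0,0.02,0],[0,0,0,0.02,0],[0,0,0,0.02,0]]

```text
time_s: 8.45
position: [0.5185, 0.0468, 0.0271]
tcp_rot: [[0.163, 0.987, 0.002], [0.987, -0.163, -0.005], [-0.005, 0.003, -1.0]]
contact_force: [1.1, -0.4, -1.5]
grip_width: 0.0227
```

```bash
python3 -c "
from h import *
delta((.5182,.0472,.0265,80.7))
a=grab('scene','s6'); crop(a,300,85,390,150,8,'s6c')
b=grab('top','t6'); crop(b,110,180,250,270,5.5,'t6c')
h=hookpred();print(h,proj(a,h),proj(b,h))
"
```

```text
t 8.45 p [0.5185 0.0468 0.0271] h 80.62 F [ 1.1  -0.42 -1.51] M [-0.02 -0.03 -0.  ] w 0.0227 q [ 0.07  0.6   1.96 -0.01  0.58  0.24] tilt [ 0.0023 -0.0053]
(0.5182, 0.0472, 0.0265, 80.7) -> [ 0.0004 -0.0004  0.0006] yaw -0.08
[0.56128233 0.30557398 0.04418629] [338.44313076 118.05702136] [146.06400859 227.93047541]
```

View pics/s6c.png

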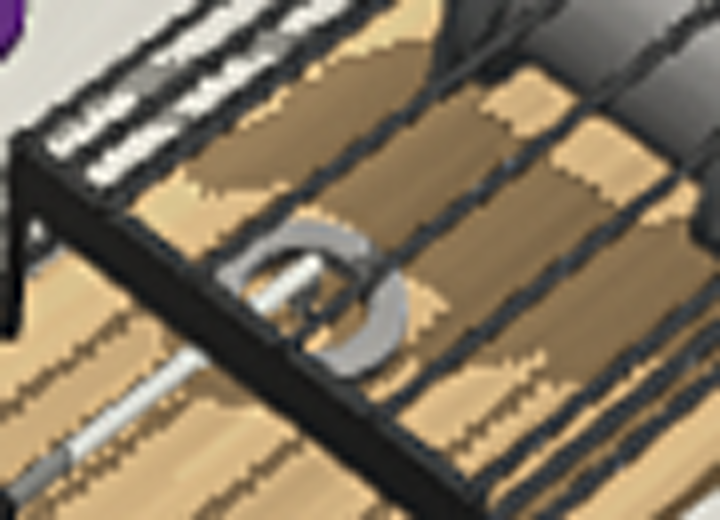

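View pics/t6c.png

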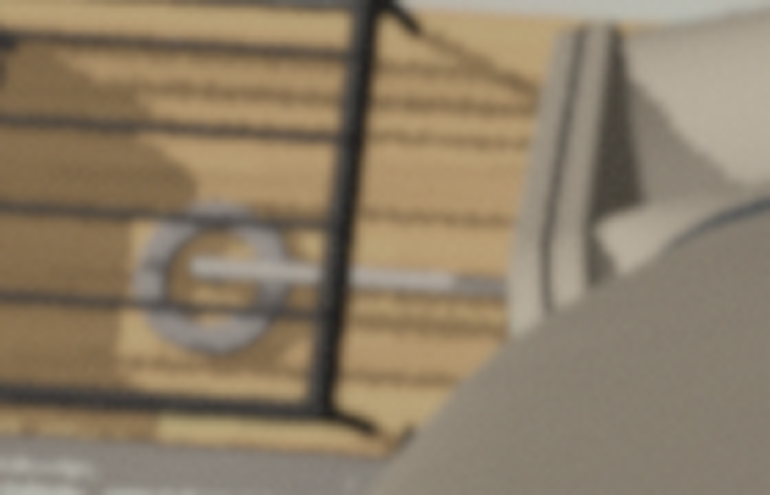

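Request:
send_rows:
  motion:
    - [[0,0,0,0.001,0],[0,-0.004,0,0.0015,0],[0,-0.01,0,0.0015,0],[0,-0.016,0,0.0015,0],[0,-0.022,0.001,0.0015,0],[0,-0.028,0.003,0.0015,0],[0,-0.034,0.005,0.0015,0],[0,-0.04,0.007,0.0015,0],[0,-0.046,0.009,0.0015,0],[0,-0.052,0.011,0.0015,0],[0,-0.058,0.013,0.0015,0],[0,-0.064,0.015,0.0015,0],[0,-0.069,0.017,0.0015,0],[0,-0.072,0.018,0.0015,0],[0,-0.072,0.018,0.0015,0],[0,-0.072,0.018,0.0015,0]]

```text
time_s: 10.15
position: [0.5247, -0.0272, 0.0262]
tcp_rot: [[0.163, 0.987, 0.003], [0.987, -0.163, -0.005], [-0.005, 0.004, -1.0]]
contact_force: [-0.5, -0.0, -1.7]
grip_width: 0.023
```

```bash
python3 -c "
from h import *
delta((.5222,-.1008,.0255,80.7))
a=grab('scene','s7'); crop(a,255,80,400,200,5.5,'s7c')
h=hookpred();print(h,proj(a,h))
"
```

```text
t 10.15 p [ 0.5247 -0.0272  0.0262] h 80.61 F [-0.47 -0.01 -1.69] M [-0.08  0.02  0.01] w 0.023 q [-0.07  0.61  1.95 -0.01  0.58  0.1 ] tilt [ 0.0027 -0.0053]
(0.5222, -0.1008, 0.0255, 80.7) -> [-0.073   0.0096  0.0011] yaw -0.09
[0.56731715 0.2316575  0.04310592] [323.09795399 139.05935237]
```

View pics/s7c.png

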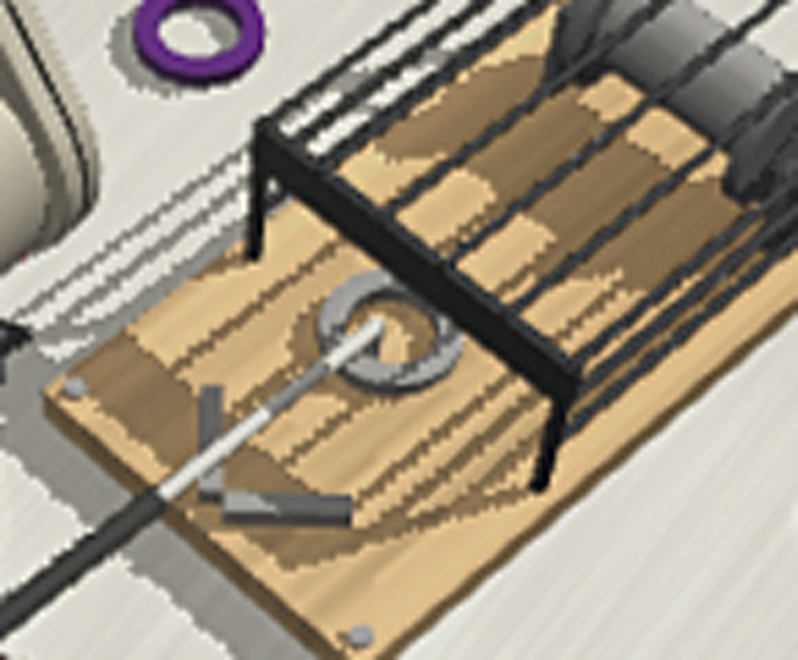

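Request:
send_rows:
  motion:
    - [[0,-0.004,0.001,0,0],[0,-0.01,0.003,0,0],[0,-0.016,0.005,0,0],[0,-0.022,0.007,0,0],[0,-0.028,0.009,0,0],[0,-0.034,0.0095,0,0],[0,-0.04,0.0095,0,0],[0,-0.046,0.0095,0,0],[0,-0.052,0.0095,0,0],[0,-0.057,0.0095,0,0],[0,-0.06,0.0095,0,0],[0,-0.062,0.0095,0,0],[0,-0.062,0.0095,0,0],[0,-0.062,0.0095,0,0]]

```text
time_s: 11.6
position: [0.524, -0.0898, 0.0266]
tcp_rot: [[0.163, 0.987, 0.003], [0.987, -0.163, -0.005], [-0.005, 0.004, -1.0]]
contact_force: [0.2, 0.9, -1.6]
grip_width: 0.0227
```

```bash
python3 -c "
from h import *
delta((.5222,-.1008,.0262,80.7))
a=grab('scene','s8'); crop(a,255,100,375,200,6,'s8c')
h=hookpred();print(h,proj(a,h))
"
```

```text
t 11.6 p [ 0.524  -0.0898  0.0266] h 80.62 F [ 0.18  0.89 -1.63] M [ 0.07 -0.01 -0.01] w 0.0227 q [-0.19  0.61  1.94 -0.01  0.59 -0.02] tilt [ 0.0027 -0.0054]
(0.5222, -0.1008, 0.0262, 80.7) -> [-0.0111  0.      0.0004] yaw -0.08
[0.56664368 0.16902329 0.04348799] [307.39074725 156.18647711]
```

View pics/s8c.png

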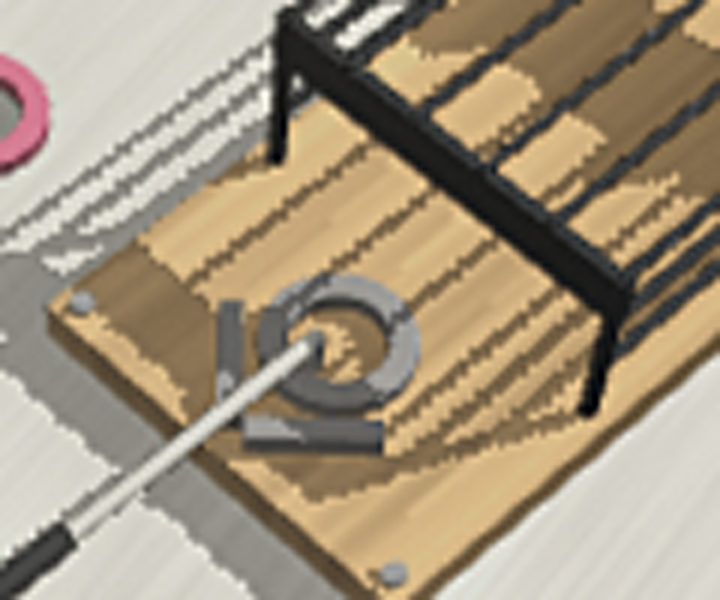

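Request:
send_rows:
  motion:
    - [[0,-0.002,0,0,0],[0,-0.005,0,0,0],[0,-0.007,0,0,0],[0,-0.0085,0,0,0],[0,-0.0085,0,0,0],[0,-0.0085,0,0,0]]

```text
time_s: 12.25
position: [0.5226, -0.098, 0.0266]
tcp_rot: [[0.163, 0.987, 0.003], [0.987, -0.163, -0.005], [-0.005, 0.004, -1.0]]
contact_force: [1.0, 3.1, -2.7]
grip_width: 0.0229
```

```bash
python3 -c "
from h import *
delta((.5222,-.1008,.0262,80.7))
a=grab('scene','s9'); crop(a,255,100,375,200,6,'s9c')
for i in range(4): 
  viewer.get_image('top'); print(robot.observe()['contact_force'].round(2))
"
```

```text
t 12.25 p [ 0.5226 -0.098   0.0266] h 80.62 F [ 0.97  3.14 -2.73] M [ 0.47 -0.06 -0.01] w 0.0229 q [-0.21  0.61  1.94 -0.01  0.59 -0.03] tilt [ 0.0027 -0.0052]
(0.5222, -0.1008, 0.0262, 80.7) -> [-0.0028  0.0001  0.0004] yaw -0.08
[ 0.97  2.95 -2.36]
[ 0.7   4.09 -2.79]
[ 1.29  3.94 -2.33]
[ 0.66  2.73 -2.49]
```

View pics/s9c.png

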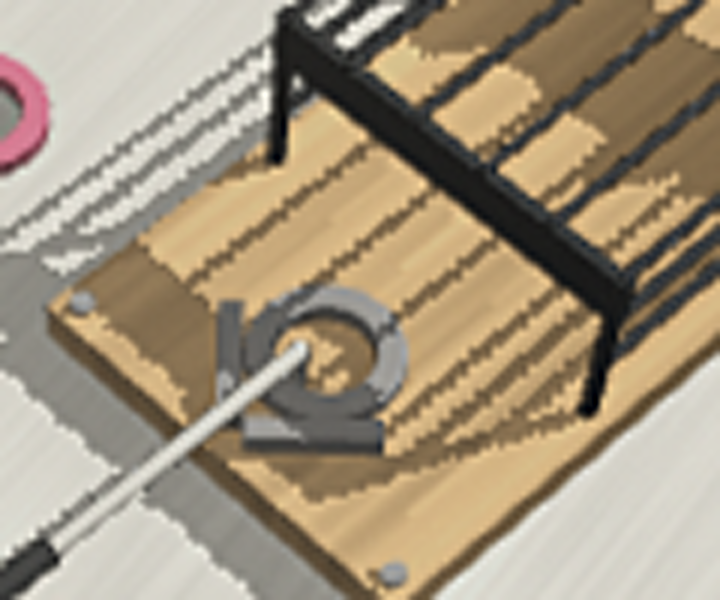

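Request:
send_rows:
  motion:
    - [[0,-0.0004,0,0,0],[0,-0.0008,0,0,0],[0,-0.0008,0,0,0]]

```text
time_s: 12.8
position: [0.5225, -0.0983, 0.0265]
tcp_rot: [[0.163, 0.987, 0.003], [0.987, -0.163, -0.005], [-0.004, 0.003, -1.0]]
contact_force: [2.7, 6.9, -2.8]
grip_width: 0.0232
```

```bash
cat > ff.py <<'E'
from h import *
delta((.5222,-.1008,.0262,80.7))
F=[]
for i in range(6):
  viewer.get_image('top'); F.append(robot.observe()['contact_force'])
F=np.array(F);m=F.mean(0);print('mean',m.round(2),'axial',(F@np.array([.163,.987,0])).round(2),(m@np.array([.163,.987,0])).round(2),'lat',(m@np.array([.987,-.163,0])).round(2))
E
python3 ff.py
```

```text
t 12.8 p [ 0.5225 -0.0983  0.0265] h 80.61 F [ 2.71  6.94 -2.77] M [ 1.1  -0.19  0.06] w 0.0232 q [-0.21  0.61  1.94 -0.01  0.59 -0.04] tilt [ 0.0027 -0.0047]
(0.5222, -0.1008, 0.0262, 80.7) -> [-0.0025  0.0001  0.0004] yaw -0.09
mean [ 1.32  7.24 -2.65] axial [6.87 7.16 7.73 7.48 7.64 7.3 ] 7.36 lat 0.12
```

Request:
send_rows:
  motion:
    - [[0,-0.0002,0,0,0],[0,-0.0002,0,0,0],[0,-0.0002,0,0,0]]

```text
time_s: 13.4
position: [0.5225, -0.0982, 0.0265]
tcp_rot: [[0.163, 0.987, 0.003], [0.987, -0.163, -0.004], [-0.004, 0.003, -1.0]]
contact_force: [1.3, 5.4, -1.7]
grip_width: 0.0229
```

```bash
python3 ff.py; python3 -c "
from h import *
a=grab('scene','s10'); crop(a,280,135,335,185,13,'s10c')"
```

```text
t 13.4 p [ 0.5225 -0.0982  0.0265] h 80.62 F [ 1.31  5.36 -1.74] M [ 0.85 -0.1   0.  ] w 0.0229 q [-0.21  0.61  1.94 -0.01  0.59 -0.04] tilt [ 0.0027 -0.0044]
(0.5222, -0.1008, 0.0262, 80.7) -> [-0.0026  0.0001  0.0003] yaw -0.08
mean [ 0.97  5.56 -3.01] axial [5.27 5.83 5.21 5.54 6.34 5.67] 5.64 lat 0.05
```

View pics/s10c.png

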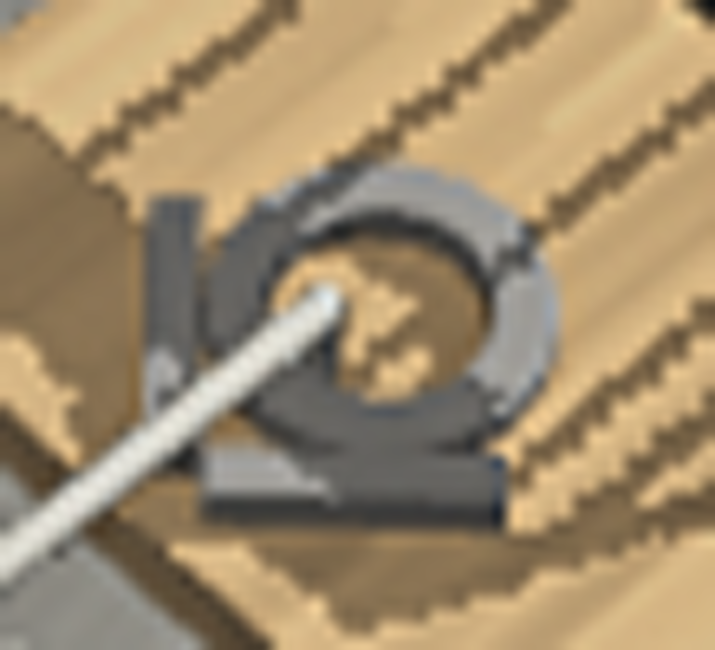

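Request:
send_rows:
  motion:
    - [[0,-0.0002,0,0,0],[0,-0.0002,0,0,0],[0,-0.0002,0,0,0],[0,-0.0002,0,0,0],[0,-0.0002,0,0,0],[0,-0.0002,0,0,0],[0,-0.0002,0,0,0],[0,-0.0002,0,0,0]]

```text
time_s: 14.55
position: [0.5225, -0.0982, 0.0265]
tcp_rot: [[0.163, 0.987, 0.003], [0.987, -0.163, -0.004], [-0.004, 0.003, -1.0]]
contact_force: [0.6, 6.0, -2.6]
grip_width: 0.023
```

```bash
python3 ff.py
```

```text
t 14.55 p [ 0.5225 -0.0982  0.0265] h 80.61 F [ 0.62  6.05 -2.57] M [ 0.83 -0.13  0.03] w 0.023 q [-0.21  0.61  1.94 -0.01  0.59 -0.04] tilt [ 0.0027 -0.0042]
(0.5222, -0.1008, 0.0262, 80.7) -> [-0.0026  0.0001  0.0003] yaw -0.09
mean [ 0.79  5.24 -2.93] axial [4.8  4.95 4.91 6.5  5.94 4.72] 5.3 lat -0.07
```

Request:
send_rows:
  motion:
    - [[0,0.001,0,0,0],[0,0.003,0,0,0],[0,0.006,0,0,0],[0,0.009,0,0,0],[0,0.011,0,0,0],[0,0.011,0,0,0],[0,0.011,0,-0.004,0],[0,0.011,0,-0.01,0],[0,0.011,0,-0.02,0],[0,0.011,0,-0.035,0],[0,0.011,0,-0.05,0],[0,0.011,0,-0.06,0],[0,0.011,0,-0.06,0],[0,0.011,0,-0.06,0]]

```text
time_s: 16.25
position: [0.5242, -0.0871, 0.0869]
tcp_rot: [[0.163, 0.987, 0.004], [0.987, -0.163, -0.004], [-0.004, 0.004, -1.0]]
contact_force: [0.1, -0.5, -2.3]
grip_width: 0.0226
```

```bash
python3 -c "
from h import *
delta((.480,-.303,.087,98.69),(.480,-.303,.04,98.69))
a=grab('scene','s11'); crop(a,255,100,375,200,6.5,'s11c')"
```

```text
t 16.25 p [ 0.5242 -0.0871  0.0869] h 80.61 F [ 0.14 -0.49 -2.3 ] M [-0.01  0.03 -0.11] w 0.0226 q [-0.19  0.5   1.93 -0.01  0.71 -0.02] tilt [ 0.0035 -0.0043]
(0.48, -0.303, 0.087, 98.69) -> [-0.2202 -0.0084  0.0007] yaw -18.08
(0.48, -0.303, 0.04, 98.69) -> [-0.22   -0.0086  0.0477] yaw -18.08
```

View pics/s11c.png

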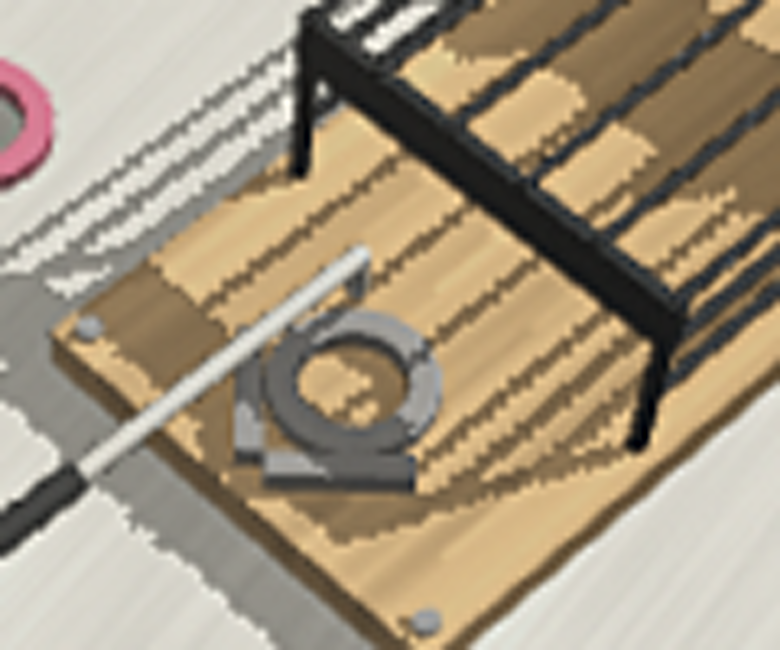

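Request:
send_rows:
  motion:
    - [[0,-0.02,-0.001,0,0],[0,-0.05,-0.002,0,-3],[0,-0.09,-0.004,0,-7],[0,-0.13,-0.005,0,-11],[0,-0.17,-0.007,0,-15],[0,-0.2,-0.008,0,-17],[0,-0.215,-0.0085,0,-18.1],[0,-0.22,-0.0085,0.01,-18.1],[0,-0.22,-0.0085,0.03,-18.1],[0,-0.22,-0.0085,0.045,-18.1],[0,-0.22,-0.0085,0.055,-18.1],[0,-0.22,-0.0085,0.06,-18.1],[0,-0.22,-0.0085,0.06,-18.1],[0,-0.22,-0.0085,0.06,-18.1]]

```text
time_s: 17.7
position: [0.4801, -0.3028, 0.0274]
tcp_rot: [[-0.152, 0.988, 0.003], [0.988, 0.152, -0.004], [-0.005, 0.002, -1.0]]
contact_force: [-0.5, 0.3, -1.8]
grip_width: 0.0228
```

```bash
python3 -c "
from h import *
delta((.480,-.303,.0085,98.69))
a=grab('scene','s12'); crop(a,60,130,230,350,3.5,'s12c')"
```

```text
t 17.7 p [ 0.4801 -0.3028  0.0274] h 98.73 F [-0.46  0.27 -1.77] M [-0.06 -0.01  0.04] w 0.0228 q [-0.58  0.64  1.86 -0.    0.64 -0.73] tilt [ 0.0029 -0.0043]
(0.48, -0.303, 0.0085, 98.69) -> [-0.     -0.0002  0.0189] yaw 0.04
```

View pics/s12c.png

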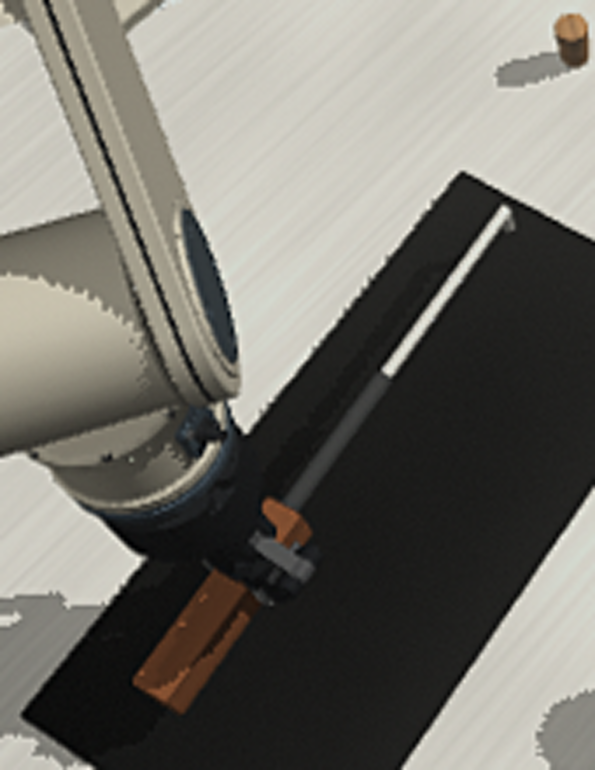

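Request:
send_rows:
  motion:
    - [[0,0,0,0.005,0],[0,0,0,0.01,0],[0,0,0,0.014,0],[0,0,0,0.017,0],[0,0,0,0.0185,0],[0,0,0,0.019,0],[0,0,0,0.019,0],[0,0,0,0.019,0]]

```text
time_s: 18.55
position: [0.4804, -0.3032, 0.0088]
tcp_rot: [[-0.152, 0.988, 0.003], [0.988, 0.152, -0.005], [-0.005, 0.003, -1.0]]
contact_force: [0.4, 1.3, -2.2]
grip_width: 0.0229
```

```bash
python3 -c "
from h import *
delta((.480,-.303,.0078,98.69))"
```

```text
t 18.55 p [ 0.4804 -0.3032  0.0088] h 98.73 F [ 0.35  1.28 -2.16] M [-0.   -0.03 -0.01] w 0.0229 q [-0.58  0.68  1.86 -0.    0.6  -0.73] tilt [ 0.0034 -0.0048]
(0.48, -0.303, 0.0078, 98.69) -> [ 0.0002 -0.0003  0.001 ] yaw 0.04
```

Not touching down yet; about 1 mm left.

Request:
send_rows:
  motion:
    - [[0,0,0,0.0005,0],[0,0,0,0.001,0],[0,0,0,0.001,0],[0,0,0,0.001,0]]

```text
time_s: 18.95
position: [0.4804, -0.3032, 0.0078]
tcp_rot: [[-0.152, 0.988, 0.004], [0.988, 0.152, -0.005], [-0.005, 0.003, -1.0]]
contact_force: [0.4, -0.5, -1.7]
grip_width: 0.0227
```

```bash
python3 -c "
from h import *
delta((.480,-.303,.0078,98.69))"
```

```text
t 18.95 p [ 0.4804 -0.3032  0.0078] h 98.73 F [ 0.37 -0.47 -1.66] M [-0.04 -0.03  0.01] w 0.0227 q [-0.58  0.68  1.86 -0.    0.6  -0.73] tilt [ 0.0036 -0.0049]
(0.48, -0.303, 0.0078, 98.69) -> [ 0.0003 -0.0004  0.    ] yaw 0.04
```

Request:
send_rows:
  motion:
    - [[0,0,0,0.0005,0],[0,0,0,0.0007,0],[0,0,0,0.0007,0],[0,0,0,0.0007,0]]

```text
time_s: 19.35
position: [0.4805, -0.3032, 0.0077]
tcp_rot: [[-0.152, 0.988, 0.004], [0.988, 0.152, -0.005], [-0.005, 0.003, -1.0]]
contact_force: [-1.5, 1.5, 4.6]
grip_width: 0.0229
```

```bash
python3 -c "
from h import *
delta((.480,-.303,.0078,98.69))"
```

```text
t 19.35 p [ 0.4805 -0.3032  0.0077] h 98.73 F [-1.49  1.53  4.57] M [0.08 0.37 0.  ] w 0.0229 q [-0.58  0.68  1.86 -0.    0.6  -0.73] tilt [ 0.0037 -0.005 ]
(0.48, -0.303, 0.0078, 98.69) -> [ 0.0003 -0.0004 -0.0001] yaw 0.04
```

Request:
send_rows:
  motion:
    - [[40,0,0,0,0],[60,0,0,0,0],[80,0,0,0,0],[80,0,0,0,0],[80,0,0,0,0],[80,0,0,0,0],[80,0,0,0,0],[80,0,0,-0.01,0],[80,0,0,-0.03,0],[80,0,0,-0.06,0],[80,0,0,-0.1,0],[80,0,0,-0.14,0],[80,0,0,-0.14,0],[80,0,0,-0.14,0]]

```text
time_s: 20.75
position: [0.4805, -0.3029, 0.1493]
tcp_rot: [[-0.152, 0.988, 0.006], [0.988, 0.152, -0.007], [-0.007, 0.005, -1.0]]
contact_force: [-0.3, -0.1, -0.1]
grip_width: 0.068
```

```bash
python3 -c "
from h import *
delta((.40,-.35,.2,98.7))
a=grab('scene','s13'); b=grab('top','t13'); crop(a,255,100,375,200,6.5,'s13c')"
```

```text
t 20.75 p [ 0.4805 -0.3029  0.1493] h 98.73 F [-0.28 -0.11 -0.14] M [ 0.01 -0.01 -0.03] w 0.068 q [-0.58  0.45  1.82 -0.    0.87 -0.73] tilt [ 0.0061 -0.0066]
(0.4, -0.35, 0.2, 98.7) -> [-0.0347 -0.0864 -0.0508] yaw 0.03
```

View pics/s13.png

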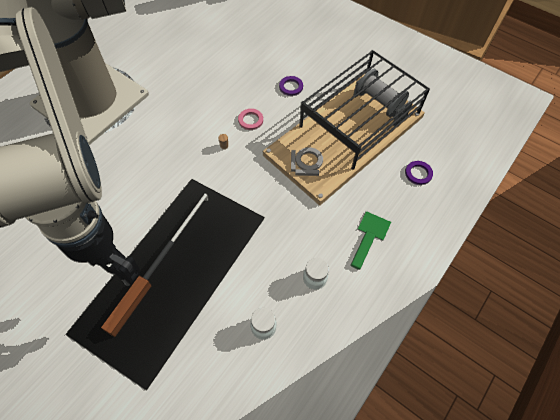

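View pics/s13c.png

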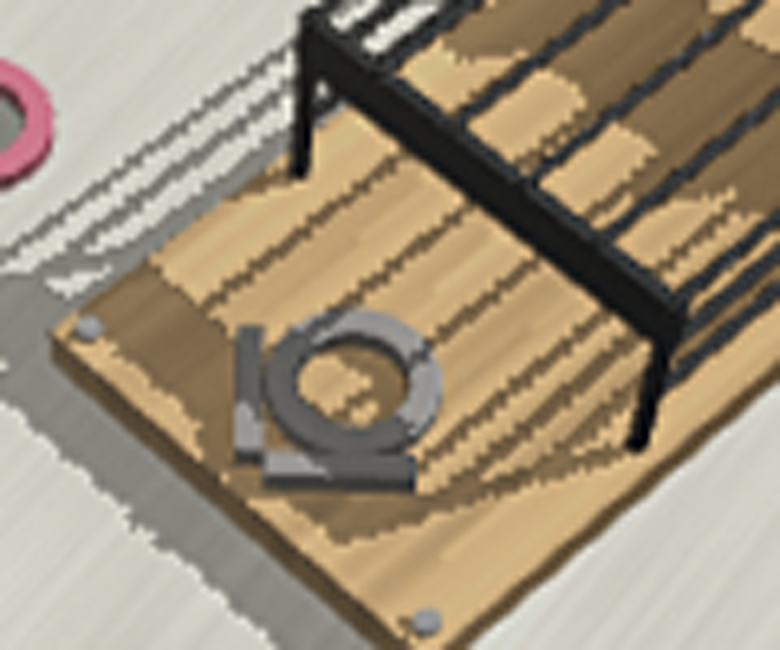

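View pics/t13.png

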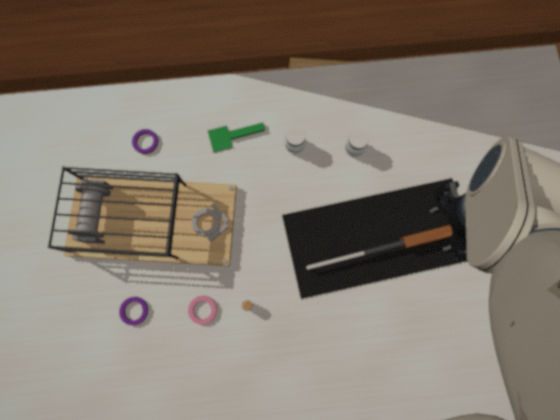

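The ring sits in the V at scene (309,158) and the rod lies flat on the mat. The hand is clear, and the jars, cork and scraper haven't moved.

```bash
python3 -c "
from h import *
print(robot.observe()['joint_vel'].round(3)); print(workorder.job_done())"
```

```text
[-0.     0.019  0.004 -0.001 -0.001  0.   ]
the job is handed in; nothing more can be done
None
```

The steel ring is in the V stop and the rod is back on the mat where it came from. I handed the job in at about 21 s of the 58 s allowed.

- **The draw:** I gripped the rod near its balance point, went in under the lintel, set the hook down inside the ring and drew it out into the stop. The pull briefly averaged 7.4 N, over the 5 N asked. I eased it and held about 5.3–5.6 N along the rod for about 2 s, with almost no sideways force.
- **Last checks:** The final pictures show the ring still against both arms. That comes from the pictures and the balanced pull force; I did not measure the contact directly. The jars, cork and scraper look unmoved, the hand is about 15 cm up and clear of everything, and the force reading is near zero.
- **Disagreements:** The two cameras differed by about 2–4 mm on the winch and ring positions, so I used averages. The tool also stayed tilted by about 0.4°. Neither caused trouble.

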